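# Clamp the bottle and free its push-and-turn safety cap

## Task

In the grey one-hand bottle opener on the vanity, press the orange hinged fork down until its catch snaps and it stays shut over the bottle's shoulder. Then push the white safety cap down, twist it anticlockwise until it is free without wrenching it against its lock, and lift it: finish while still holding the cap in the gripper, still, a few centimetres straight above the open bottle. The bottle stays seated in the opener with the fork latched, and the cup, toothbrush stand, perfume and nail clipper are left where they are.

Things in the scene. Friction and masses are not known exactly. Their poses are not given: they have to be found in the camera images.
- holder: Grey plastic one-hand bottle opener, fixed: base 130 x 110 x 6 mm, square pocket 46 mm high in which the bottle stands. Origin on the vanity under the bottle's axis, z up; +x points from the fork's press pad to its hinge. Two hinge posts at x = +47, y = +-32.5 mm, up to z = 101 mm; catch post 16 mm wide at x = -45 mm, up to z = 98 mm.
- fork (a joint): Angle of the orange fork (rad): 0 = shut and level, larger = raised. It stays where it is left (light friction). A sprung ball catch on the front post is met at about 0.1 rad, takes about 5 N pushed down at the pad, and once passed holds the fork shut at about 0. There is a stop at 0.
- fork_pad (a point): Where to press: middle of the upper face of the black pad at the orange fork's free end, 112 mm from the hinge axis and 2.5 mm above the fork's mid-plane. Crossbar there 20 mm (along the fork) x 74 x 5 mm. x of the frame runs along the fork to the hinge, z is normal to the pad. Shut, it is 101 mm above the vanity, 65 mm in front of the bottle's axis.
- cap_mid (a point): Centre, half-way up, of the white round ribbed push-and-turn cap: 46 mm across (50 over ribs), 32 mm tall, red spot on top, 30 g; z is its axis. Locked, it is 130 mm above the vanity (rim 114, top 146). Pushed down 4 mm or more (stop at 6) it turns anticlockwise from above. Held down, turned 0.9 to 2.1 rad, it is free and lifts straight off; clockwise is blocked.
- bottle_mouth (a point): Centre of the neck's top on the blue square bottle (74 x 74 mm, shoulder 88 mm and neck top 130 mm above its underside; neck top 136 mm above the vanity), loose in the opener's pocket with 1 mm play. With the cap locked on, cap_mid lies 6 mm below this point.
- cup_mid (a point): Centre of the yellow plastic cup, 74 mm across, 95 mm tall, upright. Bystander.
- stand_mid (a point): Centre of the grey ceramic toothbrush stand, 72 mm across, 95 mm tall, with two toothbrushes up to 185 mm. Bystander.
- perfume_mid (a point): Centre of the amber glass perfume bottle with black top, 34 x 52 x 101 mm, upright. Bystander.
- clipper: Steel nail clipper lying flat, 58 x 12 x 12 mm; origin under its middle. Bystander.
- fork_hinge (a point): Middle of the fork's hinge axis, which runs along the holder's y: 47 mm behind the bottle's axis (holder +x), 98.5 mm above the vanity. The fork's two arms (9 mm wide, 32.5 mm either side of the bottle's axis, upper face 101 mm above the vanity when shut) pass beside the cap and neck.
- insert (a joint): Height (m) of the white sprung insert that sticks 7 mm out of the bottle's neck, under the cap: 0 with the cap locked, about -0.005 with the cap pushed down, +0.002 with the cap off. It pushes the cap up with about 4 N when locked, 10 N fully pressed.
Things that resemble listed ones, but are neither listed nor needed, are in the scene too. Leave any red look-alike of the part that bears bottle_mouth alone. Of the things that look like the part that bears cap_mid, the smaller one is meant.

How it is judged:
On the way, in this order (a step that is already met when the one before it is completed fails the run):
1. the fork is pressed past its catch and stays shut with the robot off it, the cap still on (value of joint fork below 0.04 rad and contact force between each of the arm, the fingers and holder below 0.3 N and z of cap_mid in the frame of bottle_mouth below 0 m), for 0.2 s.
2. the cap is pushed down on the neck, the fork shut (z of cap_mid in the frame of bottle_mouth below -0.009 m and value of joint fork below 0.04 rad), for 0.1 s.
At the end, for the whole second after the job is handed in: The fingers hold the still cap (over 1 N) off bottle and opener, its centre 34 to 140 mm above the neck's top and within 30 mm sideways of it; the fork is latched (below 0.04 rad); the bottle is seated, within 6 mm of its start and upright within 0.06 rad (z of cap_mid in the frame of bottle_mouth between 0.034 and 0.14 m and horizontal distance between cap_mid and bottle_mouth below 0.03 m and contact force between the fingers and cap above 1 N and contact force between cap and bottle below 0.1 N and contact force between cap and holder below 0.1 N and linear speed of cap below 0.03 m/s and value of joint fork below 0.04 rad and distance of bottle_mouth from where it was at the start of the episode below 0.006 m and angle between bottle_mouth's own z axis and vertical below 0.06 rad); the arm keeps its last pose, push and grip.
It fails at once if a bystander (cup, toothbrush stand, perfume, nail clipper) is moved by more than 20 mm (distance of any of cup_mid, stand_mid, perfume_mid, clipper from where it was at the start of the episode above 0.02 m).
It fails at once if the cap is wrenched against its lock (over 80 N between cap and bottle) (contact force between cap and bottle above 80 N).
It also fails if it takes over 54 s, if anything falls off the work surface, if the arm or the gripper's body presses on something with over 40 N, if the wrist force passes 120 N, or if a joint passes its speed limit or range.

## Robot

A 6-joint arm with a two-finger parallel gripper is mounted at the origin on the work surface. World frame = base frame: x ahead of the robot, y to its left, z up, the work surface at z = 0. Lengths are in m, angles in rad, forces in N, time in s.
With the tool pointing down it reaches from about 0.375 to 0.925 m from the base axis. Payload 5.7 kg.
Tool frame: the origin (TCP) lies midway between the tips of the shut fingers; the grasp point (between the pads) lies 19 mm behind it; z points along the fingers, y is the line along which they close (so a half turn about z gives the same grasp; the last joint's range is limited). The gripper opens to 88 mm and grips with 3 to 60 N. Pads are 20 mm wide; open, the fingers measure 115 mm over their backs; the gripper's body (75 mm by 178 mm) begins 61 mm behind the grasp point.
Start: joints at [-1.329, 0.359, 1.51, -0, 1.272, -0.115], TCP at [0.21, -0.562, 0.223] pointing down, gripper open.
Joint ranges: [-2.97, 2.97], [-1.01, 2.36], [0.21, 2.38], [-0.96, 4.11], [0.2, 2.71], [-2.98, 2.98]. Speed limits (rad/s): [2.39, 2.39, 3.14, 3.14, 3.14, 3.14].

## Interface

Orientations are given as a unit quaternion [x, y, z, w].
In Python, from bench import move_ptp, servo_line, goto_joints, move_gripper, sleep, inverse_kinematics, capture, PlanningError, close_job, spot_in, silhouettes, current_clock, current_joint_pos, current_qvel, current_joint_torque, current_position, current_orientation, current_force, current_torque, current_finger_gap, current_grip_force gives the robot as it stands. Calls block until the motion is done:
- move_ptp(position, orientation): joint-space move of the TCP to a pose.
- servo_line(position, orientation=None, rate=0.15, contact_N=None): straight line of the TCP; orientation=None keeps the orientation; rate is the mean speed in m/s. With contact_N (N) it stops when the force on the tool has changed by that much, and returns True; else False.
- goto_joints(angles): joint-space move.
- move_gripper(opening): finger opening in m; the grip force is fixed at half the most; returns when the fingers have stopped.
- sleep(seconds).
- inverse_kinematics(position, orientation): joint angles nearest the present ones, or None.
- capture(name): name is "scene" or "top" or "wrist"; returns a dict with "image" (384x512x3 uint8, blue, green, red), "range_z" (384x512 float32, m along the optical axis (not along the pixel's ray), 0 where there is no reading), "intrinsics" (3x3 intrinsics, pixels), "R" (3x3) and "t" (3): a world point X has camera coordinates R X + t. Camera axes: x right, y down, z forward; pixel columns grow to the right and rows downward; lengths in m; the calibration is good to about 2 mm. A picture is of the moment at which its call begins.
A pose or a line that the arm cannot do raises PlanningError and nothing moves.
- close_job(): hands the job in; it is judged then, once.
Trained networks look in the newest picture that a camera, given by its name, has taken for a name from the list of things; names that differ only in an ending like _2 or _b are one class to them, and where a whole thing is asked for, a point or a joint stands for the part that bears it (a point fixed in the world has none). Each returns a list of dicts, best first, with "conf" (0 to 1); they miss things now and then, are a little off and sometimes report something else, mostly with a low value. They report only what shows in the picture. A call takes as long as a camera call. They do not tell look-alikes from the thing itself.
- spot_in(camera, query): "xy" ([column, row] in pixels, amid what is visible of it).
- silhouettes(camera, query): "region" (384x512 bool, what is visible of it) and "xy" ([column, row] in pixels, amid what is visible of it).
Readings, each from a call of its own:
- current_clock(): time.
- current_joint_pos(): joint angles.
- current_qvel(): joint speeds.
- current_joint_torque(): joint torques, N m.
- current_position(): TCP position.
- current_orientation(): TCP orientation.
- current_force(): force on the tool from outside, world axes, zero at the start.
- current_torque(): the same for the moment, N m.
- current_finger_gap(): finger opening in m.
- current_grip_force(): force on a finger pad.
Only numpy, scipy, OpenCV 4.12 (cv2) and the standard library are available. Lean on these libraries where they do the work, as an engineer would, in place of code of your own. Each camera call takes 0.05 s, during which the arm holds its last target. There are 200 camera calls.

## Working session

There is one attempt and no reset: what is moved stays moved. The work goes in short steps, each a Python script; the robot and the scene stay as the last script left them, time stands still between calls to the robot, and variables do not carry over. Pictures are saved under pics/ and viewed, at most 10 in all, crops included, and the job is handed in when it is done.

```bash
mkdir -p pics; ls; cat > h.py <<'E'
import numpy as np, cv2
from bench import *
from scipy.spatial.transform import Rotation as Rn
def w(c,u,v,z=None):
    z=c["range_z"][int(round(v)),int(round(u))] if z is None else z
    p=np.linalg.inv(c["intrinsics"])@np.array([u,v,1.])*z
    return c["R"].T@(p-c["t"])
def cloud(c,m):
    v,u=np.nonzero(m&(c["range_z"]>0)); z=c["range_z"][v,u]
    p=np.linalg.inv(c["intrinsics"])@(np.vstack([u,v,np.ones(len(u))])*z)
    return (c["R"].T@(p-c["t"][:,None])).T
E
python3 - <<'E'
from h import *
a={}
for n in("scene","top"):
    c=a[n]=capture(n)
    cv2.imwrite(f"pics/{n}0.png",c["image"])
    for q in("holder","fork","fork_pad","cap_mid","bottle_mouth","fork_hinge","cup_mid","stand_mid","perfume_mid","clipper"):
        for d in spot_in(n,q)[:4]:
            u,v=d["xy"]; print(n,q,round(d["conf"],2),np.round([u,v]),np.round(w(c,u,v),3))
E
```

```text
pics
scene holder 0.78 [218. 246.] [ 0.627 -0.13   0.044]
scene fork 0.88 [204. 209.] [ 0.557 -0.113  0.099]
scene fork_pad 0.9 [200. 202.] [ 0.457 -0.069 -0.003]
scene cap_mid 0.78 [259. 292.] [ 0.777 -0.134  0.047]
scene cap_mid 0.63 [220. 208.] [ 0.609 -0.103  0.145]
scene cap_mid 0.24 [203. 209.] [ 0.556 -0.117  0.099]
scene bottle_mouth 0.7 [285. 201.] [0.652 0.053 0.088]
scene bottle_mouth 0.65 [223. 229.] [ 0.636 -0.119  0.11 ]
scene fork_hinge 0.62 [216. 245.] [ 0.625 -0.134  0.046]
scene cup_mid 0.97 [312. 130.] [0.507 0.292 0.088]
scene stand_mid 0.88 [352. 156.] [0.625 0.342 0.046]
scene perfume_mid 0.7 [141. 308.] [ 0.663 -0.343  0.068]
scene clipper 0.69 [104. 246.] [ 0.434 -0.33   0.01 ]
top holder 0.79 [286. 205.] [ 0.571 -0.07   0.134]
top fork 0.94 [307. 206.] [ 0.572 -0.132  0.047]
top fork_pad 0.92 [305. 208.] [ 0.563 -0.116  0.151]
top cap_mid 0.76 [296. 192.] [ 0.601 -0.094  0.147]
top cap_mid 0.7 [302. 137.] [ 0.762 -0.124  0.043]
top bottle_mouth 0.64 [229. 186.] [0.622 0.072 0.098]
top bottle_mouth 0.6 [294. 206.] [ 0.571 -0.094  0.092]
top fork_hinge 0.97 [287. 205.] [ 0.571 -0.073  0.135]
top cup_mid 0.69 [133. 241.] [0.479 0.347 0.013]
top stand_mid 0.59 [138. 178.] [0.656 0.339 0.008]
top perfume_mid 0.61 [381. 178.] [ 0.647 -0.329  0.063]
```

```bash
python3 - <<'E'
import cv2,numpy as np
a=cv2.imread("pics/scene0.png");b=cv2.imread("pics/top0.png")
A=cv2.resize(a[130:350,90:383],(800,600),interpolation=3)
B=cv2.resize(b[110:260,200:400],(800,600),interpolation=3)
cv2.imwrite("pics/sc.png",A);cv2.imwrite("pics/tc.png",B)
E
```

```text
(no output)
```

View pics/sc.png

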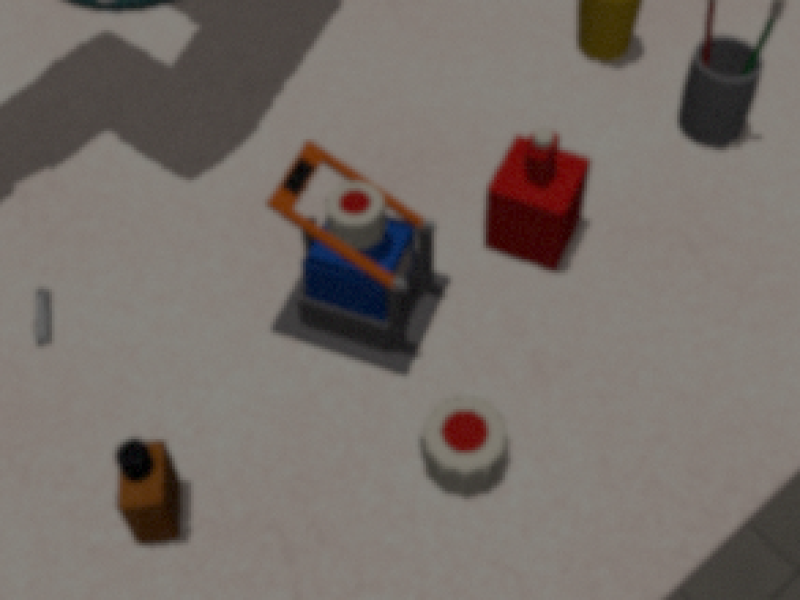

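View pics/tc.png

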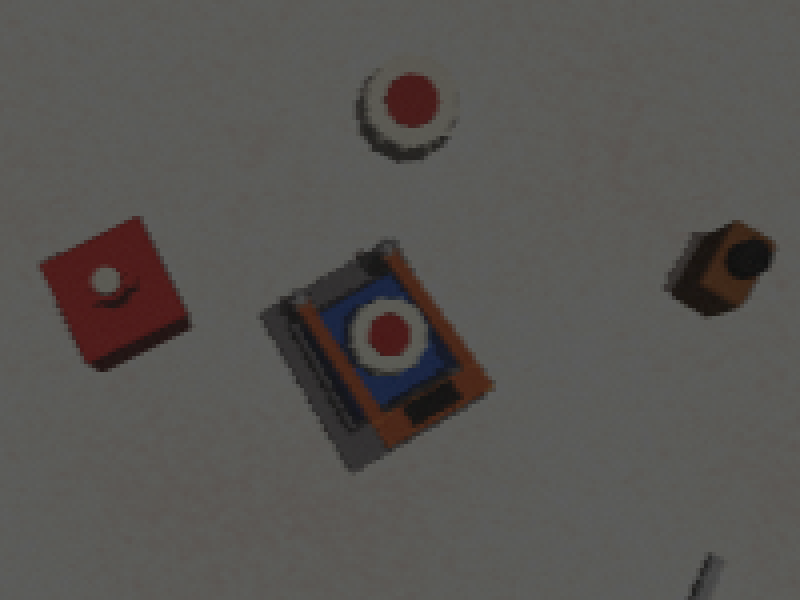

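The cap candidates are scene (220,208), top (296,192), on the blue bottle in the opener, and the larger one lying on the vanity at scene (259,292), top (302,137). The smaller one, on the blue bottle, is meant, and both crops confirm it. The red bottle at scene (285,201) is a decoy. The fork is raised, with its pad at top (308,210).

```bash
python3 - <<'E'
from h import *
for n in("scene","top"):
    c=capture(n); hsv=cv2.cvtColor(c["image"],cv2.COLOR_BGR2HSV)
    H,S,V=[hsv[...,i].astype(int) for i in range(3)]
    P=np.zeros(H.shape+(3,)); v,u=np.nonzero(c["range_z"]>0); P[v,u]=cloud(c,c["range_z"]>0)
    near=(np.hypot(P[...,0]-.6,P[...,1]+.1)<.14)
    for nm,m in(("orange",near&(H>4)&(H<18)&(S>130)&(P[...,2]>.07)),("red",near&((H<5)|(H>174))&(S>120)&(P[...,2]>.12)),("white",near&(S<90)&(P[...,2]>.135)&(np.hypot(P[...,0]-.6,P[...,1]+.1)<.04)),("blue",near&(H>100)&(H<130)&(S>120))):
        p=P[m]
        if len(p)<5: print(n,nm,len(p)); continue
        print(n,nm,len(p),"med",np.median(p,0).round(4),"min",np.percentile(p,3,0).round(4),"max",np.percentile(p,97,0).round(4))
        np.save(f"{n}_{nm}.npy",p)
        if nm=="orange":
            pm=np.c_[P[m]]; 
            r=cv2.minAreaRect((p[:,:2]*1000).astype(np.float32)); print(r)
            # plane fit
            q=p[p[:,2]>.08]; cen=np.median(q,0)
            for _ in range(5):
                U,s,Vt=np.linalg.svd(q-q.mean(0)); k=abs((q-q.mean(0))@Vt[2]); q=q[k<max(.003,2*np.median(k))]
            print("normal",Vt[2].round(3),"cen",q.mean(0).round(4),len(q),"tilt",np.arccos(abs(Vt[2][2])).round(3))
    for q in("fork_pad","fork_hinge"):
        for d in silhouettes(n,q)[:2]:
            p=cloud(c,d["region"]); print(q,round(d["conf"],2),d["xy"],len(p),np.median(p,0).round(4) if len(p) else 0)
E
```

```text
scene orange 423 med [ 0.5858 -0.1187  0.1428] min [ 0.5425 -0.1513  0.1042] max [ 0.6503 -0.0547  0.1609]
((595.2769775390625, -101.76544189453125), (101.03900909423828, 73.99874877929688), 29.620460510253906)
normal [-0.443 -0.25  -0.861] cen [ 0.5889 -0.1142  0.1389] 407 tilt 0.534
scene red 75 med [ 0.6009 -0.1     0.1468] min [ 0.5642 -0.132   0.1302] max [ 0.6158 -0.0893  0.1529]
scene white 262 med [ 0.6051 -0.1029  0.1456] min [ 0.5795 -0.1208  0.137 ] max [ 0.622  -0.078   0.1481]
scene blue 648 med [ 0.6172 -0.1229  0.0899] min [ 0.5869 -0.1445  0.0498] max [ 0.6475 -0.0618  0.0959]
fork_pad 0.63 [198.8, 201.5] 591 [ 0.5727 -0.1191  0.1473]
fork_hinge 0.57 [218.6, 246.3] 2106 [ 0.6223 -0.1167  0.0399]
top orange 364 med [ 0.5741 -0.1079  0.1437] min [ 0.5378 -0.1504  0.1042] max [ 0.6456 -0.0524  0.1619]
((592.0765991210938, -100.7162094116211), (102.62006378173828, 73.07489776611328), 29.446533203125)
normal [-0.435 -0.252 -0.864] cen [ 0.5803 -0.1078  0.1403] 341 tilt 0.527
top red 80 med [ 0.5978 -0.097   0.1464] min [ 0.5867 -0.1068  0.1432] max [ 0.6086 -0.0873  0.1485]
top white 212 med [ 0.5978 -0.0984  0.1449] min [ 0.5771 -0.1191  0.1406] max [ 0.6189 -0.0776  0.1483]
top blue 205 med [ 0.5884 -0.0991  0.0936] min [ 0.5648 -0.1329  0.0901] max [ 0.6368 -0.0634  0.0968]
fork_pad 0.93 [305.4, 206.3] 415 [ 0.569  -0.1193  0.153 ]
fork_pad 0.54 [373.0, 259.8] 81 [ 0.4263 -0.3239  0.0078]
fork_hinge 0.57 [288.0, 201.6] 1234 [ 0.5804 -0.0885  0.05  ]
```

```bash
cat >> h.py <<'E'
YAW=np.deg2rad(29.6); AX=np.array([.599,-.0985]); ex=np.array([np.cos(YAW),np.sin(YAW)])
def down(a): # tool z down, tool y along world yaw a
    y=np.array([np.cos(a),np.sin(a),0]); z=np.array([0,0,-1.]); x=np.cross(y,z)
    return Rn.from_matrix(np.c_[x,y,z]).as_quat()
def hp(x,z): return [*(AX+ex*x),z]
E
python3 - <<'E'
from h import *
print(current_clock())
for k in range(-4,5):
    a=YAW+np.pi/2+k*np.pi/4
    q=inverse_kinematics(hp(0,.112),down(a)); print(k,None if q is None else np.round(q,2))
def arc(t,r=.112): return hp(.047-r*np.cos(t)-.0025*np.sin(t), .0985+r*np.sin(t)+.0025*np.cos(t))
qs=[(inverse_kinematics(arc(.6),down(YAW+s*np.pi/2)),s) for s in(1,-1)]
s=min((x for x in qs if x[0] is not None),key=lambda x:abs(x[0][5]))[1]; o=down(YAW+s*np.pi/2)
move_gripper(0.0)
p=arc(.62); p[2]+=.03
move_ptp(p,o); print(current_clock(),current_position())
f0=current_force(); print(servo_line(arc(.5),rate=.06,contact_N=2),current_position(),current_force()-f0)
for t in(.4,.3,.2,.13,.06,0.,-.02):
    servo_line(arc(t),rate=.06); print(t,np.round(current_position(),4),np.round(current_force()-f0,1))
p=list(arc(0)); 
p=list(hp(-.068,.24)); servo_line(p,rate=.2)
print(current_clock())
c=capture("scene"); cv2.imwrite("pics/s1.png",cv2.resize(c["image"][130:350,90:383],(800,600),interpolation=3))
E
```

```text
1.4
-4 [-0.28  0.48  1.61 -0.    1.05  0.78]
-3 [-0.28  0.48  1.61 -0.    1.05 -0.01]
-2 [-0.28  0.48  1.61 -0.    1.05 -0.79]
-1 [-0.28  0.48  1.61 -0.    1.05 -1.58]
0 [-0.28  0.48  1.61 -0.    1.05 -2.36]
1 None
2 [-0.28  0.48  1.61 -0.    1.05  2.35]
3 [-0.28  0.48  1.61 -0.    1.05  1.56]
4 [-0.28  0.48  1.61 -0.    1.05  0.78]
4.7667 [ 0.5592964  -0.12200333  0.19566441]
False [ 0.55363872 -0.12446319  0.15453363] [-0.13122541 -0.32986183  0.2750406 ]
0.4 [ 0.5488 -0.1267  0.144 ] [-0.2 -0.2  0.4]
0.3 [ 0.5456 -0.1284  0.1334] [ 0.1 -0.2  1.4]
0.2 [ 0.5435 -0.1296  0.1226] [ 0.7  0.5 -0.6]
0.13 [ 0.5426 -0.1302  0.115 ] [-0.4 -1.1  0.3]
0.06 [ 0.5422 -0.1304  0.1072] [-0.6 -0.1  0.1]
0.0 [ 0.5435 -0.1309  0.1012] [ 1.  -0.4  2. ]
-0.02 [ 0.5436 -0.131   0.1006] [-3.1  0.6 16.9]
8.55
```

View pics/s1.png

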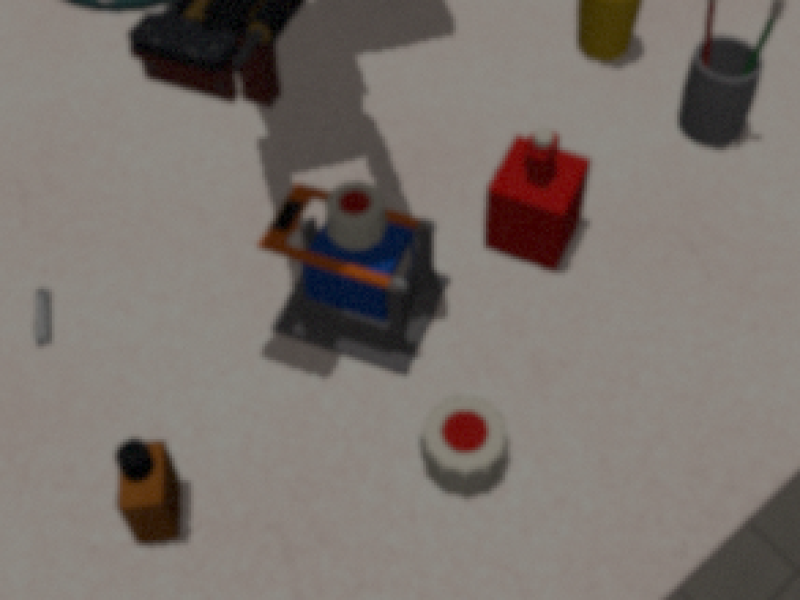

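The gripper is clear, at upper left (200,60). The fork looks level, with its pad at (285,215) and the cap still on at (355,205). I'll check its tilt numerically and refine the cap centre.

```bash
python3 - <<'E'
from h import *
move_gripper(.088)
for n in("scene","top","wrist"):
    c=capture(n); hsv=cv2.cvtColor(c["image"],cv2.COLOR_BGR2HSV)
    H,S,V=[hsv[...,i].astype(int) for i in range(3)]
    P=np.zeros(H.shape+(3,)); v,u=np.nonzero(c["range_z"]>0); P[v,u]=cloud(c,c["range_z"]>0)
    r=np.hypot(P[...,0]-.6,P[...,1]+.1)
    p=P[(r<.14)&(H>4)&(H<18)&(S>130)&(P[...,2]>.07)&(P[...,2]<.17)]
    if len(p)>20:
        x=(p[:,:2]-AX)@ex; k=np.polyfit(x,p[:,2],1); print(n,"fork",len(p),"slope",k[0].round(3),"z at pad",np.median(p[x<-.055,2]).round(4), "rect",cv2.minAreaRect((p[:,:2]*1000).astype(np.float32)))
    m=(r<.05)&(P[...,2]>.142)&(P[...,2]<.152); p=P[m]
    if len(p)>20: print(n,"captop",len(p),"circle",cv2.minEnclosingCircle((p[:,:2]*1000).astype(np.float32)),p.mean(0).round(4))
    p=P[(r<.05)&((H<5)|(H>174))&(S>120)&(P[...,2]>.14)&(P[...,2]<.152)]; 
    if len(p): print(n,"red",len(p),p.mean(0).round(4))
print(current_clock())
E
```

```text
scene fork 329 slope 0.011 z at pad 0.1012 rect ((587.1723022460938, -108.1485595703125), (114.53539276123047, 72.4901351928711), 30.607873916625977)
scene captop 294 circle ((599.9093627929688, -98.47116088867188), 24.501667022705078) [ 0.601  -0.0992  0.1462]
scene red 63 [ 0.5998 -0.0984  0.1468]
top fork 151 slope -0.007 z at pad nan rect ((600.5315551757812, -96.01866912841797), (79.09358978271484, 72.97930908203125), 29.86530303955078)
top captop 284 circle ((598.49755859375, -97.69649505615234), 23.408052444458008) [ 0.5985 -0.0976  0.1456]
top red 76 [ 0.598  -0.097   0.1459]
wrist fork 3491 slope 0.0 z at pad 0.0997 rect ((587.6597900390625, -104.90999603271484), (123.10650634765625, 74.10971069335938), 29.736051559448242)
wrist captop 3265 circle ((599.2313232421875, -98.09184265136719), 23.682226181030273) [ 0.5996 -0.0979  0.145 ]
wrist red 999 [ 0.599  -0.0984  0.1455]
10.125
  return _methods._mean(a, axis=axis, dtype=dtype,
  ret = ret.dtype.type(ret / rcount)
```

The fork is latched level and the cap axis is at (0.599, -0.098). Next I grip the cap and push it down.

```bash
python3 - <<'E'
from h import *
A=[.5992,-.0983]; o=down(YAW+np.pi/2-np.pi)
move_ptp([*A,.20],o); servo_line([*A,.1125],rate=.1)
print(current_clock(),current_position(),current_joint_pos().round(3) if hasattr(current_joint_pos(),'round') else current_joint_pos())
move_gripper(.03); print("gap",current_finger_gap(),current_grip_force(),current_force())
f0=np.array(current_force())
for z in(.1105,.1085,.107):
    servo_line([*A,z],rate=.02); print(z,np.round(current_position(),4),np.round(np.array(current_force())-f0,1))
sleep(.3)
print(current_clock(),np.round(current_position(),4),np.round(current_force(),1),np.round(current_torque(),2),current_finger_gap())
E
```

```text
11.5667 [ 0.59978656 -0.09854341  0.11320748] [-0.276  0.482  1.61  -0.     1.048  0.778]
gap 0.046047102256744986 30.00010976102203 [-0.39335114  1.78993857  0.71618306]
0.1105 [ 0.5992 -0.0981  0.1108] [-1.   0.6  3.9]
0.1085 [ 0.5992 -0.0981  0.109 ] [-2.2 -0.5  7. ]
0.107 [ 0.5992 -0.0981  0.1077] [-2.7  0.   7.5]
13.3417 [ 0.5992 -0.0981  0.1078] [-3.2  1.8  7.8] [ 0.33  0.45 -0.01] 0.046030616457094393
```

Pushed about 5 mm down. Now a stepwise twist with torque monitoring.

```bash
python3 - <<'E'
from h import *
A=[.5992,-.0983]; a0=YAW-np.pi/2
servo_line([*A,.1063],rate=.02)
print(np.round(current_position(),4),np.round(current_force(),1))
for d in np.arange(.1,1.51,.1):
    t=current_clock(); servo_line([*A,.1063],down(a0+d),rate=.05)
    T=current_torque(); F=current_force()
    print(round(d,2),round(current_clock()-t,2),np.round(current_position(),4),np.round(F,1),"Tz",round(T[2],2),round(current_joint_pos()[5],3))
    if abs(T[2])>.9: print("STOP"); break
print(current_clock(),current_finger_gap())
c=capture("wrist"); cv2.imwrite("pics/w2.png",c["image"])
E
```

```text
[ 0.5992 -0.0981  0.1071] [-3.5  2.5  7.9]
0.1 0.25 [ 0.5997 -0.0984  0.1073] [-2.8  2.9  8. ] Tz 0.02 0.677
0.2 0.25 [ 0.6001 -0.0986  0.1074] [-1.7  0.9  8.5] Tz 0.06 0.577
0.3 0.25 [ 0.6004 -0.0987  0.1075] [-0.6  0.9  8.1] Tz -0.0 0.477
0.4 0.25 [ 0.6006 -0.0988  0.1076] [-0.5  1.   8.2] Tz 0.04 0.377
0.5 0.25 [ 0.6008 -0.0989  0.1076] [0.2 0.6 8.5] Tz 0.03 0.277
0.6 0.25 [ 0.6008 -0.0989  0.1076] [-0.   0.9  7.9] Tz 0.08 0.177
0.7 0.25 [ 0.601  -0.099   0.1077] [0.2 0.1 7.7] Tz 0.03 0.077
0.8 0.25 [ 0.601  -0.0989  0.1077] [0.8 0.1 7.3] Tz -0.01 -0.023
0.9 0.25 [ 0.6009 -0.0989  0.1076] [-0.1  0.2  8.1] Tz 0.09 -0.123
1.0 0.25 [ 0.6009 -0.0989  0.1076] [0.6 0.  7.5] Tz 0.05 -0.223
1.1 0.25 [ 0.601  -0.0989  0.1077] [0.4 0.  8.3] Tz 0.02 -0.323
1.2 0.25 [ 0.601  -0.0989  0.1077] [1.2 0.7 8.1] Tz 0.06 -0.423
1.3 0.25 [ 0.601  -0.0989  0.1077] [0.6 0.7 7.9] Tz 0.04 -0.523
1.4 0.25 [ 0.601  -0.0988  0.1077] [1.1 0.9 8.6] Tz 0.02 -0.623
1.5 0.25 [ 0.601  -0.0987  0.1077] [0.8 1.4 8.8] Tz 0.03 -0.723
17.3417 0.04590812024433842
```

View pics/w2.png

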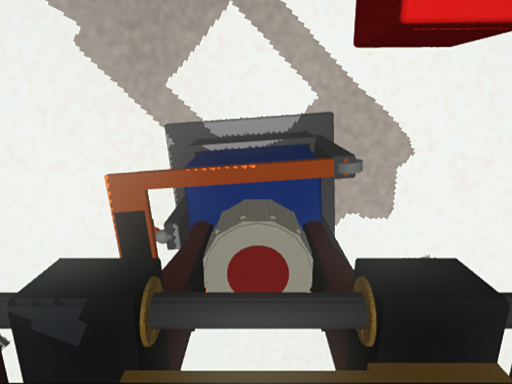

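The cap sits between the fingers at (258,270) with the fork shut at (230,170). Torque stayed near zero, so it turned freely. Lifting gently.

```bash
python3 - <<'E'
from h import *
A=[.5995,-.0984]; o=current_orientation()
p=current_position()
for z in(.110,.113,.116,.12,.13,.15):
    servo_line([*A,z],rate=.04); print(z,np.round(current_position(),4),np.round(current_force(),1))
    if current_force()[2]<-8: print("STOP");break
else: servo_line([*A,.182],rate=.08)
sleep(.3)
print(current_clock(),current_finger_gap(),current_grip_force(),current_position(),current_force())
c=capture("scene"); cv2.imwrite("pics/s3.png",cv2.resize(c["image"][130:350,90:383],(800,600),interpolation=3))
hsv=cv2.cvtColor(c["image"],cv2.COLOR_BGR2HSV); p=cloud(c,(hsv[...,0]>4)&(hsv[...,0]<18)&(hsv[...,1]>130))
p=p[(np.hypot(p[:,0]-.6,p[:,1]+.1)<.14)&(p[:,2]>.07)]; x=(p[:,:2]-AX)@ex; print("fork",len(p),np.polyfit(x,p[:,2],1).round(3))
E
```

```text
0.11 [ 0.6009 -0.0987  0.111 ] [1.1 1.3 5.1]
0.113 [ 0.6004 -0.0987  0.1135] [ 1.1 -0.2  2.6]
0.116 [ 0.5988 -0.0983  0.1156] [ 0.1  0.2 -0.1]
0.12 [ 0.5994 -0.0984  0.1201] [ 0.6  0.3 -0.4]
0.13 [ 0.5998 -0.0985  0.1305] [-0.3 -0.6 -0.5]
0.15 [ 0.5995 -0.0984  0.1501] [ 0.3  0.5 -0.3]
20.2917 0.04587422217205365 29.99999108724296 [ 0.59920046 -0.09829204  0.18150487] [-0.56322858 -0.44326219 -0.79351142]
fork 750 [0.825 0.217]
```

View pics/s3.png

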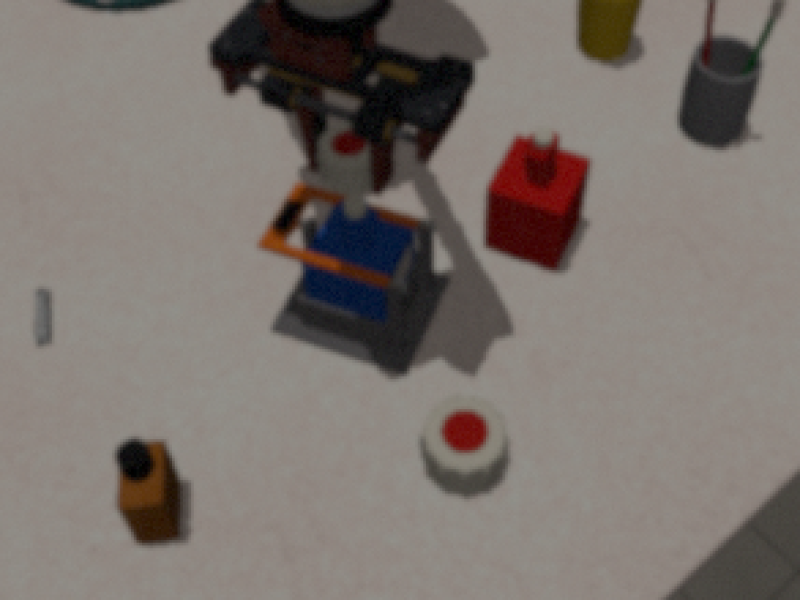

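The cap is in the gripper at (348,160), with the bare neck below it at (355,205). The fork pixels match the latched picture (that slope fit included gripper pixels, so I ignore it). The bottle is seated and the bystanders haven't moved.

```bash
python3 -c "
from bench import *
print(close_job())"
```

```text
the job is handed in; nothing more can be done
None
```

The job is handed in: the fork is latched, and the cap was pushed down, twisted off with no wrenching, and is held still about 6 cm above the open, seated bottle; the result of the judging was not shown.

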